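Close up the drill-bit chest

TASK

Close up the drill-bit chest on the workbench: with your fingertips push the wooden till that sticks out of its front fully home against the back, then fold the standing lid down until it is fully shut. Only push: do not lift or tip the till or pull it out of the chest, and leave the tin, the wood offcut, the screwdriver and the block plane where they are.

Things in the scene. Friction and masses are not known exactly. Their poses are not given: they have to be found in the camera images.
- chest: Low wooden chest fixed to the bench. Origin: bench level, midway between the side walls' front ends; x to its back, y left, z up. Floor board 8 mm thick, 186 wide, x -90 to 142 mm, carries the till. Side walls x 0 to 140, y 78 to 90 mm either side; back wall's inner face at x 128; wall tops at z 64 mm. Front open; top open while the lid is up.
- till: Loose open wooden tray of drill bits on the chest's floor board, 122 deep (x), 150 wide, 46 mm high, 0.3 to 0.65 kg; origin: centre of its underside, axes as the chest's. 3 mm play each side; no latch, friction holds it. Starts about 30 to 65 mm out. Fully home its back touches the chest's back wall.
- till_front (a point): Middle of the till's flat front face, 23 mm above its underside (31 mm above the bench). At chest x = 6 mm when the till is fully home.
- lid (a joint): Hinge angle of the wooden lid, rad: 0 shut flat, growing as it opens; starts 1.2 to 1.5 (nearly upright, outer face away from the robot), at most 1.6. Friction holds it at any angle; 1 to 5 N near the free edge moves it. Lid 180 wide, 152 from hinge to free edge, 9 mm thick.
- lid_hinge (a point): Middle of the lid's hinge line, at the underside of the lid's back edge: chest x = 140, z = 64 mm; the line is parallel to chest y.
- lid_edge (a point): Middle of the lid's free edge on its outer face, 152 mm from the hinge along the lid, 9 mm out from its underside. Inside this edge hangs a lip 20 mm deep, 8 mm thick; shut, it stands in front of the till (chest x -12 to -4 mm), so the lid cannot shut while the till sticks out.
- tin: Bystander: upright closed tin with a paper label, 74 mm across, 105 mm tall; origin at the centre of its underside. Leave alone.
- offcut: Bystander: pale wood offcut 90 x 45 x 28 mm lying flat; origin at the centre of its underside. Leave alone.
- screwdriver: Bystander: screwdriver 190 mm long lying along its own x, handle to -x; origin on the bench under its middle. Leave alone.
- plane: Bystander: steel block plane 160 x 50 mm and about 70 mm high, with a wooden knob and tote; origin at the centre of its sole. Leave alone.
There are look-alikes about, which are no part of the job. Of the things that look like the till, the middle-sized one is meant.

How it is judged:
By the outcome, as a careful person would: the job done as asked, in the order asked, and still so for the second after the job is handed in, with the robot touching nothing.
It also fails if it takes over 48 s, if anything falls off the work surface, if the arm or the gripper's body presses on something with over 40 N, if the wrist force passes 120 N, or if a joint passes its speed limit or range.

ROBOT

A 6-joint arm with a two-finger parallel gripper is mounted at the origin on the work surface. World frame = base frame: x ahead of the robot, y to its left, z up, the work surface at z = 0. Lengths are in m, angles in rad, forces in N, time in s.
With the tool pointing down it reaches from about 0.275 to 0.85 m from the base axis. Payload 19 kg.
Tool frame: the origin (TCP) lies at the centre of the arm's flange, where the gripper is bolted on; the fingertips stand 173 mm ahead of it and the grasp point (between the pads) lies 155 mm ahead of it; z points along the fingers, y is the line along which they close (so a half turn about z gives the same grasp; the last joint's range is limited). The gripper opens to 85 mm and grips with 20 to 120 N. Pads are 22 mm wide; open, the fingers measure 114 mm over their backs; the gripper's body (76 mm by 85 mm) begins 54 mm behind the grasp point. The pads swing forward as they close: fully open they stand 13 mm farther back than shut.
Start: joints at [-1.246, 0.15, 1.437, -0, 1.554, -0.134], TCP at [0.255, -0.516, 0.405] pointing down, gripper open.
Joint ranges: [-2.8, 2.8], [-0.68, 2.1], [0.12, 2.68], [-1.39, 4.53], [0.16, 2.79], [-2.81, 2.81]. Speed limits (rad/s): [1.89, 1.89, 2.22, 3.01, 3.01, 3.01].

INTERFACE

Orientations are given as a unit quaternion [x, y, z, w].
In Python, from cell import readout, optics, ticket gives the robot as it stands.
- The arm moves only by the tool step_arm, never from a script. Its argument "motion" is one flat list of numbers, 6 for each row, row after row: the shift along the tool's x, y, z each as a share of 150 mm, from -1 to 1, then the turn, a rotation vector about the tool's x, y, z each as a share of pi/2 rad, from -1 to 1. A call has 1 to 10 rows; each row is the pose to reach, as a shift and turn from the pose commanded when the call began, along the tool's axes at that moment; what a row does not reach only later rows make up. A row lasts 1/10 s, in which the tool goes at most 50 mm and 8.59 degrees, less where a joint would pass 70% of its speed; a pose out of reach is approached as far as the arm can. A call with a number of a shift or a turn outside -1 to 1 is refused whole. A call with a gripper value outside its range is refused whole. "gripper" is the opening, from -1 (shut) to 1 (fully open), set as the call begins (left out, the last holds). The fingers move at their own pace and stop on an object; "newtons" is the grip in N (left out, the last holds). Time passes only in rows, so rows that repeat a pose let the fingers close. It gives the time, the measured TCP pose, the force, the opening and the grip force at its end, in the units of the state.
- readout.state(): the state, without advancing time (a new reading comes with each control period).
- optics.camera(name): name is "scene" or "top" or "wrist"; returns the picture (384x512x3 uint8, red, green, blue); there is no depth.
- optics.calibration(name): a dict with "fx", "fy", "cx", "cy" (pixels), "position" and "rotation" of the camera in the world. Camera axes: x right, y down, z forward; pixel columns grow to the right and rows downward; lengths in m; the calibration is good to about 2 mm. A picture is of the moment at which its call begins: read the wrist's pose just before it. calibration takes no time and is no camera call; for the wrist camera it gives the pose at the moment of the call.
- ticket.finish_job(): hands the job in; it is judged then, once.
The state is a dict: "clock": time; "joints": joint angles; "joint_velocities": joint speeds; "joint_efforts": joint torques, N m; "ee_pos": TCP position; "ee_rot": TCP orientation; "force": force on the tool from outside, world axes, zero at the start; "torque": the same for the moment, N m; "gripper_width": finger opening in m; "gripper_force": force on a finger pad.
Only numpy, scipy, OpenCV 4.12 (cv2) and the standard library are available. Lean on these libraries where they do the work, as an engineer would, in place of code of your own. Each camera call takes 0.05 s, during which the arm holds its last target. There are 200 camera calls.

## Working session

There is one attempt and no reset: what is moved stays moved. The work goes in short steps, Python scripts to look and compute and a tool call to move; the robot and the scene stay as the last step left them, time stands still between calls to the robot, and variables do not carry over. Pictures are saved under pics/ and viewed, at most 10 in all, crops included, and the job is handed in when it is done.

Besides the shell and the picture viewer there is one more tool, called after "Request:" as name(argument=value, ...) on one line, values as JSON. step_arm: Moves the arm, as the interface text tells. Its arguments: {"type":"object","properties":{"motion":{"type":"array"},"gripper":{"type":"number"},"newtons":{"type":"number"}},"required":["motion"]}

```bash
mkdir -p pics
python3 - <<'E'
from cell import readout, optics
import cv2,numpy as np
s=readout.state();print({k:np.round(v,3).tolist() for k,v in s.items()})
for n in("scene","top"):
    im=optics.camera(n);cv2.imwrite(f"pics/{n}0.png",im[:,:,::-1])
    c=optics.calibration(n);print(n,{k:np.round(v,4).tolist() for k,v in c.items()})
E
```

```text
{'clock': 0.0, 'joints': [-1.246, 0.151, 1.438, 0.0, 1.554, -0.134], 'joint_velocities': [0.001, -0.001, 0.001, -0.0, -0.001, 0.0], 'joint_efforts': [0.0, -71.304, -57.087, -0.0, 0.009, -0.0], 'ee_pos': [0.255, -0.516, 0.404], 'ee_rot': [0.974, 0.227, -0.0, -0.001], 'force': [-0.252, 0.374, 0.777], 'torque': [-0.036, 0.015, -0.007], 'gripper_force': 0.0, 'gripper_width': 0.086}
scene {'fx': 407.8188, 'fy': 407.8188, 'cx': 266.442, 'cy': 189.6569, 'position': [1.0743, 0.7715, 0.9803], 'rotation': [0.292, 0.8801, -0.3575, -0.1108]}
top {'fx': 490.9272, 'fy': 490.9272, 'cx': 250.6732, 'cy': 192.6589, 'position': [0.2873, 0.04, 1.6604], 'rotation': [0.7136, -0.6958, 0.0561, -0.0598]}
```

View pics/scene0.png

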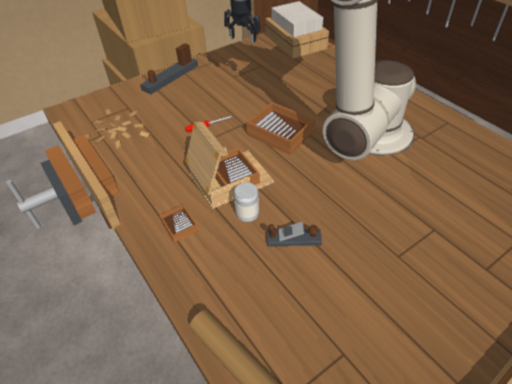

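View pics/top0.png

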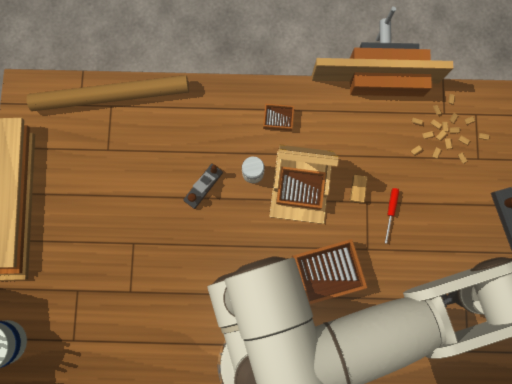

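The scene view shows the chest at (228,165) with its lid up. Three things look like the till in the top view: a small tray at (279,118), the tray in the chest at (300,187), and a large tray at (331,270). The middle-sized one is in the chest, so I choose that one and check it in a crop.

Run:
```python
import cv2,numpy as np
a=cv2.imread("pics/top0.png")[140:230,255:355];b=cv2.imread("pics/scene0.png")[115:215,175:285]
a=cv2.resize(a,(400*6//6*1,360),interpolation=cv2.INTER_CUBIC);b=cv2.resize(b,(396,360),interpolation=cv2.INTER_CUBIC)
cv2.imwrite("pics/crop.png",np.hstack([a,b]))
```

```text
(no output)
```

View pics/crop.png

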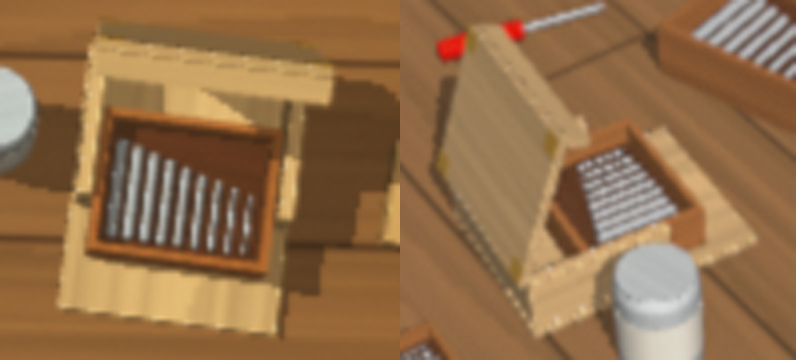

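```bash
cat > h.py <<'E'
import numpy as np,cv2
from scipy.optimize import least_squares
from scipy.spatial.transform import Rotation as R
from cell import readout, optics
def proj(c,P):
    q=R.from_quat(c["rotation"]).as_matrix() if np.size(c["rotation"])==4 else np.array(c["rotation"])
    p=(np.atleast_2d(P)-c["position"])@q
    return np.c_[c["fx"]*p[:,0]/p[:,2]+c["cx"],c["fy"]*p[:,1]/p[:,2]+c["cy"]]
def lid(s,y,a,n=0): # s along lid, n out from the underside
    return [.140-s*np.cos(a)+n*np.sin(a),y,.064+s*np.sin(a)+n*np.cos(a)]
def world(x,P):
    P=np.atleast_2d(P);c,s=np.cos(x[2]),np.sin(x[2])
    return np.c_[x[0]+c*P[:,0]-s*P[:,1],x[1]+s*P[:,0]+c*P[:,1],P[:,2]]
E
python3 - <<'E'
from h import *
T=lambda u,v:(255+u/4-.4,140+v/4-.4)
S=lambda u,v:(175+(u-400)/3.6-.4,115+v/3.6-.4)
ct,cs=optics.calibration("top"),optics.calibration("scene")
def pts(x):
    t,a=x[3],x[4]   # t = till front x in chest
    top=[(-.09,.093,.008),(-.09,-.093,.008),(t,.075,.054),(t,-.075,.054),(t+.122,.075,.054),(t+.122,-.075,.054),lid(.152,.09,a,.009),lid(.152,-.09,a,.009)]
    sc=[(-.09,.093,.008),(-.09,-.093,.008),(t,.075,.054),(t,-.075,.054),lid(.152,.09,a,.009),lid(.152,-.09,a,.009),(0,.09,.064)]
    return np.array(top),np.array(sc)
ot=np.array([T(58,306),T(278,335),T(88,253),T(265,275),T(112,108),T(282,128),T(92,38),T(335,68)])
os=np.array([S(757,240),S(660,130),S(704,210),S(628,125),S(558,145),S(475,28),S(668,228)])
def f(x):
    a,b=pts(x);return np.r_[proj(ct,world(x,a))-ot,proj(cs,world(x,b))-os].ravel()
r=least_squares(f,[.5,-.1,0,-.04,1.35],loss="soft_l1")
print(np.round(r.x,4));print(np.round(r.fun.reshape(-1,2),1).tolist())
E
```

```text
[ 0.5642 -0.1126 -0.1022 -0.0479  1.1823]
[[-0.4, -0.7], [-0.7, -1.0], [-0.5, -1.0], [0.4, -0.8], [-2.1, -0.5], [-0.0, 0.1], [1.5, 0.1], [-0.3, -0.1], [-0.1, -0.7], [0.4, -0.7], [0.8, -0.9], [0.7, -2.4], [0.9, -1.2], [-1.1, -0.9], [0.1, -0.0]]
```

```bash
cat >> h.py <<'E'
X=[.5642,-.1126,-.1022]
def plan(tip,tilt,ref=None):
    """tip in chest frame, tilt: lean of the tool back to the robot; prints the row from the pose ref (default measured)"""
    st=readout.state()
    p0,r0=(np.array(st["ee_pos"]),R.from_quat(st["ee_rot"])) if ref is None else ref
    c,s=np.cos(tilt),np.sin(tilt)
    Rt=R.from_euler("z",X[2])*R.from_matrix(np.array([[c,0,s],[0,-1,0],[s,0,-c]]))
    p=world(X,tip)[0]-.173*Rt.as_matrix()[:,2]
    d=r0.inv().apply(p-p0)/.15; w=(r0.inv()*Rt).as_rotvec()/(np.pi/2)
    print(np.round(d,3).tolist(),np.round(w,3).tolist(),"tcp",np.round(p,3))
    return p,Rt
def tipnow():
    st=readout.state();p=np.array(st["ee_pos"])+.173*R.from_quat(st["ee_rot"]).as_matrix()[:,2]
    c,s=np.cos(X[2]),np.sin(X[2]);q=p-[X[0],X[1],0]
    return np.round([c*q[0]+s*q[1],-s*q[0]+c*q[1],q[2]],4),np.round(st["force"],1),st["clock"]
E
python3 -c "
from h import *
print(tipnow());plan([-.10,0,.20],.6)"
```

```text
(array([-0.2669, -0.4322,  0.2312]), array([-0.2,  0.4, -0.4]), 0.1)
[1.924, -2.195, 0.412] [-0.108, 0.372, 0.346] tcp [ 0.368 -0.092  0.343]
```

Request:
step_arm(motion=[0.9,-1,0.1,-0.11,0.37,0.35,0.9,-1,0.1,-0.11,0.37,0.35,0.9,-1,0.1,-0.11,0.37,0.35,0.9,-1,0.1,-0.11,0.37,0.35,0.9,-1,0.1,-0.11,0.37,0.35,0.9,-1,0.1,-0.11,0.37,0.35,0.9,-1,0.1,-0.11,0.37,0.35,0.9,-1,0.1,-0.11,0.37,0.35,0.9,-1,0.1,-0.11,0.37,0.35], gripper=-1, newtons=40)

```text
clock: 1.0
ee_pos: [0.3093, -0.3216, 0.3896]
ee_rot: [0.954, -0.051, 0.293, 0.017]
force: [-0.0, 0.2, 0.0]
gripper_width: -0.0001
gripper_force: 0.0
```

```bash
python3 -c "
from h import *
print(tipnow());plan([-.10,0,.20],.6)"
```

```text
(array([-0.1351, -0.2349,  0.2465]), array([-0. ,  0.2,  0. ]), 1.0)
[0.011, -1.562, 0.379] [0.004, 0.002, -0.002] tcp [ 0.368 -0.092  0.343]
```

Request:
step_arm(motion=[0,-0.8,0.19,0,0,0,0,-0.8,0.19,0,0,0,0,-0.8,0.19,0,0,0,0,-0.8,0.19,0,0,0])

```text
clock: 1.4
ee_pos: [0.3387, -0.2015, 0.3653]
ee_rot: [0.954, -0.05, 0.294, 0.017]
force: [0.4, 0.2, 0.7]
gripper_width: 0.0004
gripper_force: 0.0
```

Request:
step_arm(motion=[0,-0.76,0.19,0,0,0,0,-0.76,0.19,0,0,0,0,-0.76,0.19,0,0,0,0,-0.76,0.19,0,0,0,0,-0.76,0.19,0,0,0])

```text
clock: 1.9
ee_pos: [0.367, -0.0925, 0.3421]
ee_rot: [0.954, -0.051, 0.294, 0.018]
force: [0.0, -0.8, 0.1]
gripper_width: -0.0003
gripper_force: 0.0
```

```bash
python3 -c "
from h import *
print(tipnow());plan([-.10,0,.03],.6)
from h import *
im=optics.camera('wrist');cv2.imwrite('pics/w1.png',im[:,:,::-1])"
```

```text
(array([-0.1009, -0.0011,  0.1991]), array([ 0. , -0.8,  0.1]), 1.9)
[-0.632, -0.005, 0.935] [0.004, 0.001, -0.001] tcp [ 0.368 -0.092  0.173]
```

View pics/w1.png

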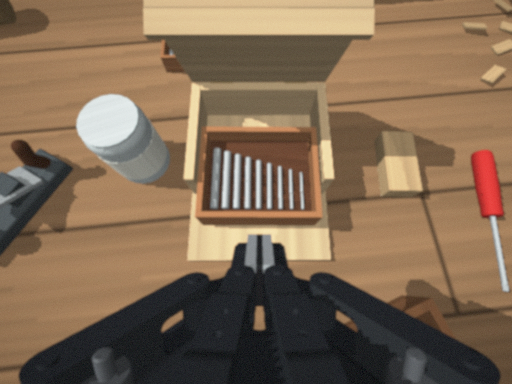

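The wrist view shows the till's front rim at (197,218)–(321,218), with the shut fingers at (260,250) well centred on it. The lip's lower edge is at row 36. I'll refine the fit with these points.

Run:
```python
from h import *
c=optics.calibration("wrist")
ob=np.array([(187,260.5),(331,260.5),(197,218),(321.5,218),(207,127),(313,127),(144.5,37),(374,37)])
def f(x):
    t,a=x[3],x[4]
    P=[(-.09,.093,.008),(-.09,-.093,.008),(t,.075,.054),(t,-.075,.054),(t+.122,.075,.054),(t+.122,-.075,.054),lid(.144,.09,a,-.02),lid(.144,-.09,a,-.02)]
    return (proj(c,world(x,P))-ob).ravel()
r=least_squares(f,X+[-.048,1.18],loss="soft_l1")
print(np.round(r.x,4));print(np.round(r.fun.reshape(-1,2),1).tolist())
```

```text
[ 0.5614 -0.1146 -0.1066 -0.0439  1.2302]
[[0.0, 0.4], [0.1, 0.1], [-1.5, -0.3], [1.3, -0.5], [-5.0, 0.3], [2.9, 0.3], [4.0, -0.2], [-3.8, 0.1]]
```

Request:
step_arm(motion=[-0.2,0.01,0.3,0,0,0,-0.4,0.01,0.6,0,0,0,-0.55,0.01,0.82,0,0,0,-0.63,0.01,0.93,0,0,0,-0.63,0.01,0.93,0,0,0])

```text
clock: 2.45
ee_pos: [0.3661, -0.0952, 0.1709]
ee_rot: [0.955, -0.053, 0.292, 0.017]
force: [-0.2, 0.4, 0.5]
gripper_width: 0.0002
gripper_force: 0.0
```

```bash
sed -i 's/^X=.*/X=[.562,-.114,-.106]/' h.py; python3 -c "
from h import *
print(tipnow());plan([-.05,0,.03],.6);plan([-.003,0,.03],.6)"
```

```text
(array([-0.1002, -0.0026,  0.0274]), array([-0.2,  0.4,  0.5]), 2.45)
[0.279, -0.015, 0.173] [0.002, 0.004, -0.002] tcp [ 0.415 -0.098  0.173]
[0.539, -0.017, 0.348] [0.002, 0.004, -0.002] tcp [ 0.462 -0.103  0.173]
```

Request:
step_arm(motion=[0.07,-0.01,0.04,0,0,0,0.14,-0.015,0.09,0,0,0,0.21,-0.015,0.13,0,0,0,0.25,-0.015,0.155,0,0,0,0.28,-0.015,0.17,0,0,0,0.31,-0.015,0.19,0,0,0,0.34,-0.015,0.215,0,0,0,0.37,-0.015,0.235,0,0,0])

```text
clock: 3.25
ee_pos: [0.4328, -0.0993, 0.1755]
ee_rot: [0.954, -0.052, 0.294, 0.018]
force: [-3.1, 0.5, 2.0]
gripper_width: -0.0
gripper_force: 1.4
```

```bash
python3 -c "
from h import *
print(tipnow());plan([-.015,0,.03],.6);plan([-.003,0,.03],.6)"
```

```text
(array([-0.0326,  0.0002,  0.0326]), array([-3.1,  0.5,  2. ]), 3.25)
[0.085, 0.006, 0.08] [0.003, 0.001, -0.001] tcp [ 0.45  -0.102  0.173]
[0.151, 0.006, 0.125] [0.003, 0.001, -0.001] tcp [ 0.462 -0.103  0.173]
```

Request:
step_arm(motion=[0.025,0,0.02,0,0,0,0.05,0,0.04,0,0,0,0.07,0,0.06,0,0,0,0.09,0,0.075,0,0,0,0.105,0,0.085,0,0,0,0.12,0,0.1,0,0,0])

```text
clock: 3.85
ee_pos: [0.4559, -0.1018, 0.1733]
ee_rot: [0.954, -0.052, 0.294, 0.017]
force: [-2.6, 0.6, 1.8]
gripper_width: -0.0005
gripper_force: 1.5
```

```bash
python3 -c "
from h import *
print(tipnow());plan([-.003,0,.03],.6)"
```

```text
(array([-0.0094,  0.0002,  0.0303]), array([-2.6,  0.6,  1.8]), 3.85)
[0.032, 0.006, 0.026] [0.003, 0.001, -0.001] tcp [ 0.462 -0.103  0.173]
```

Small steps of about 2.5 mm until it meets the back.

Request:
step_arm(motion=[0.013,0,0.009,0,0,0,0.026,0,0.018,0,0,0,0.032,0,0.022,0,0,0])

```text
clock: 4.15
ee_pos: [0.4616, -0.1024, 0.1732]
ee_rot: [0.954, -0.052, 0.294, 0.017]
force: [-2.5, -0.9, 1.4]
gripper_width: 0.0
gripper_force: 1.3
```

Request:
step_arm(motion=[0.009,0,0.006,0,0,0,0.018,0,0.012,0,0,0])

```text
clock: 4.35
ee_pos: [0.4644, -0.1028, 0.1731]
ee_rot: [0.954, -0.052, 0.294, 0.018]
force: [-30.5, -5.0, 16.3]
gripper_width: 0.0002
gripper_force: 14.8
```

```bash
python3 -c "
from h import *
print(tipnow())"
```

```text
(array([-0.0009,  0.0001,  0.0301]), array([-30.5,  -5. ,  16.3]), 4.35)
```

Request:
step_arm(motion=[-0.05,0,-0.035,0,0,0,-0.2,0,-0.14,0,0,0,-0.4,0,-0.28,0,0,0,-0.4,0,-0.7,0,0,0,-0.4,0,-1,0,0,0,-0.4,0,-1,0,0,0])

```text
clock: 4.95
ee_pos: [0.3301, -0.0876, 0.2659]
ee_rot: [0.954, -0.052, 0.296, 0.019]
force: [0.5, -0.8, -1.0]
gripper_width: -0.0003
gripper_force: 0.0
```

```bash
python3 -c "
from h import *
print(tipnow());plan([-.06,0,.27],0)"
```

```text
(array([-0.1356,  0.0006,  0.1232]), array([ 0.5, -0.8, -1. ]), 4.95)
[1.622, 0.013, -0.32] [0.004, -0.383, -0.001] tcp [ 0.502 -0.108  0.443]
```

Request:
step_arm(motion=[1,0,-0.5,0,-0.383,0,1,0,-0.5,0,-0.383,0,1,0,-0.5,0,-0.383,0,1,0,-0.5,0,-0.383,0,1,0,-0.5,0,-0.383,0,1,0,-0.5,0,-0.383,0])

```text
clock: 5.55
ee_pos: [0.4129, -0.0963, 0.4091]
ee_rot: [0.999, -0.054, -0.001, 0.001]
force: [0.7, 0.2, -0.1]
gripper_width: 0.0003
gripper_force: 0.0
```

```bash
python3 -c "
from h import *
print(tipnow());plan([.04,0,.28],0);plan([.19,0,.28],0)
im=optics.camera('wrist');cv2.imwrite('pics/w2.png',im[:,:,::-1])"
```

```text
(array([-0.1506,  0.0015,  0.2361]), array([ 0.7,  0.2, -0.1]), 5.55)
[1.267, 0.01, -0.296] [0.002, 0.001, -0.001] tcp [ 0.602 -0.118  0.453]
[2.267, 0.008, -0.298] [0.002, 0.001, -0.001] tcp [ 0.751 -0.134  0.453]
```

View pics/w2.png

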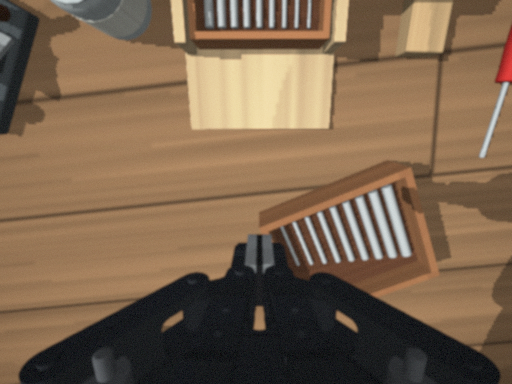

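The wrist view shows the till front at (262,38), square and level with the wall ends, so it is home. Next I go over the lid, raising the tool first.

Request:
step_arm(motion=[0.1,0,-0.3,0,0,0,0.4,0,-0.4,0,0,0,0.7,0,-0.4,0,0,0,1,0,-0.4,0,0,0,1,0,-0.4,0,0,0])

```text
clock: 6.1
ee_pos: [0.5652, -0.1134, 0.4659]
ee_rot: [0.999, -0.054, -0.003, 0.001]
force: [-0.7, -0.4, -1.2]
gripper_width: 0.0004
gripper_force: 0.0
```

```bash
python3 -c "
from h import *
print(tipnow(),optics.calibration('wrist')['position'],readout.state()['ee_pos']);plan([.20,0,.285],0)"
```

```text
(array([0.0022, 0.0007, 0.2929]), array([-0.7, -0.4, -1.2]), 6.1) [ 0.63826188 -0.12067781  0.43556929] [ 0.56519614 -0.11339234  0.46587658]
[1.313, 0.002, 0.046] [0.001, 0.003, -0.002] tcp [ 0.761 -0.135  0.458]
```

Request:
step_arm(motion=[0.3,0,0,0,0,0,0.6,0,0,0,0,0,0.9,0,0,0,0,0,1,0,0,0,0,0,1,0,0,0,0,0])

```text
clock: 6.6
ee_pos: [0.7121, -0.1295, 0.4668]
ee_rot: [0.999, -0.055, -0.002, 0.001]
force: [-1.4, 0.6, 0.4]
gripper_width: -0.0004
gripper_force: 0.0
```

Request:
step_arm(motion=[0.2,0,0,0,0,0,0.3,0,0.3,0,0,0,0.3,0,0.6,0,0,0,0.3,0,0.75,0,0,0,0.3,0,0.75,0,0,0])

```text
clock: 7.1
ee_pos: [0.754, -0.1343, 0.3527]
ee_rot: [0.998, -0.055, -0.004, 0.001]
force: [-0.3, -0.0, -0.1]
gripper_width: 0.0002
gripper_force: 0.0
```

```bash
python3 -c "
from h import *
print(tipnow())
for a in np.arange(1.22,-.01,-.1525):
    q=lid(.132,0,a,.009);q[0]+=.011; print(round(a,2),end=' ');plan(q,0)
"
```

```text
(array([ 0.1917, -0.0002,  0.1797]), array([-0.3, -0. , -0.1]), 7.1)
1.22 [-0.527, 0.003, -0.071] [0.001, 0.005, -0.002] tcp [ 0.675 -0.126  0.364]
1.07 [-0.653, 0.003, -0.023] [0.001, 0.005, -0.002] tcp [ 0.657 -0.124  0.357]
0.91 [-0.769, 0.004, 0.044] [0.001, 0.005, -0.002] tcp [ 0.639 -0.122  0.347]
0.76 [-0.874, 0.004, 0.127] [0.001, 0.005, -0.002] tcp [ 0.623 -0.121  0.335]
0.61 [-0.966, 0.004, 0.226] [0.001, 0.005, -0.002] tcp [ 0.61  -0.119  0.32 ]
0.46 [-1.041, 0.004, 0.337] [0.001, 0.005, -0.002] tcp [ 0.598 -0.118  0.303]
0.3 [-1.098, 0.004, 0.459] [0.001, 0.005, -0.002] tcp [ 0.59  -0.117  0.285]
0.15 [-1.136, 0.004, 0.588] [0.001, 0.005, -0.002] tcp [ 0.584 -0.116  0.266]
-0.0 [-1.155, 0.004, 0.721] [0.001, 0.005, -0.002] tcp [ 0.581 -0.116  0.246]
```

Request:
step_arm(motion=[-0.2,0,-0.07,0,0,0,-0.4,0,-0.07,0,0,0,-0.53,0,-0.07,0,0,0,-0.6,0,-0.045,0,0,0,-0.65,0,-0.02,0,0,0,-0.71,0,0.01,0,0,0,-0.77,0,0.045,0,0,0,-0.82,0,0.085,0,0,0,-0.87,0,0.13,0,0,0])

```text
clock: 8.0
ee_pos: [0.6251, -0.12, 0.3379]
ee_rot: [0.999, -0.055, -0.001, 0.002]
force: [1.7, -0.6, 2.4]
gripper_width: 0.0001
gripper_force: 1.3
```

```bash
python3 -c "
from h import *
print(tipnow())
for a in np.arange(.76,-.01,-.1):
    q=lid(.132,0,a,.009);q[0]+=.011; print(round(a,2),end=' ');plan(q,0)
im=optics.camera('scene');cv2.imwrite('pics/s2.png',cv2.resize(im[90:240,150:320,::-1],None,fx=3,fy=3))"
```

```text
(array([0.0631, 0.0002, 0.1649]), array([ 1.7, -0.6,  2.4]), 8.0)
0.76 [-0.012, 0.005, 0.023] [0.002, 0.001, -0.002] tcp [ 0.623 -0.121  0.334]
0.66 [-0.074, 0.005, 0.086] [0.002, 0.001, -0.002] tcp [ 0.614 -0.12   0.325]
0.56 [-0.129, 0.005, 0.155] [0.002, 0.001, -0.002] tcp [ 0.606 -0.119  0.315]
0.46 [-0.177, 0.005, 0.228] [0.002, 0.001, -0.002] tcp [ 0.599 -0.118  0.304]
0.36 [-0.218, 0.005, 0.307] [0.002, 0.001, -0.002] tcp [ 0.592 -0.117  0.292]
0.26 [-0.25, 0.004, 0.389] [0.002, 0.001, -0.002] tcp [ 0.588 -0.117  0.28 ]
0.16 [-0.274, 0.004, 0.474] [0.002, 0.001, -0.002] tcp [ 0.584 -0.116  0.267]
0.06 [-0.29, 0.004, 0.56] [0.002, 0.001, -0.002] tcp [ 0.582 -0.116  0.254]
```

View pics/s2.png

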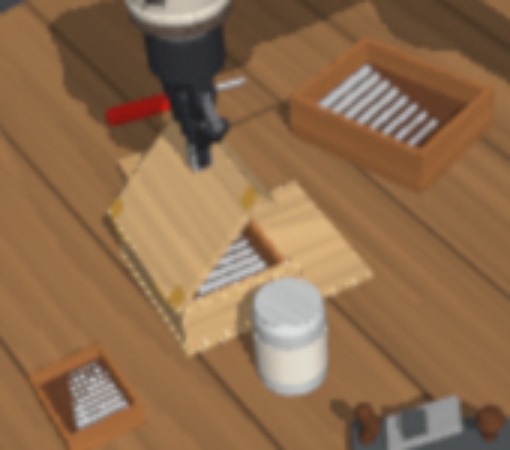

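The picture shows the fingertips at (200,160) pressing on the lid's outer face, and the lid is half down. I continue.

Request:
step_arm(motion=[-0.04,0,0.06,0,0,0,-0.08,0,0.1,0,0,0,-0.13,0,0.16,0,0,0,-0.17,0,0.22,0,0,0,-0.2,0,0.28,0,0,0,-0.23,0,0.34,0,0,0,-0.25,0,0.39,0,0,0,-0.265,0,0.44,0,0,0,-0.28,0,0.49,0,0,0])

```text
clock: 8.95
ee_pos: [0.5836, -0.1155, 0.2633]
ee_rot: [0.999, -0.055, -0.002, 0.001]
force: [1.8, -0.4, 2.4]
gripper_width: 0.0001
gripper_force: 1.0
```

```bash
python3 -c "
from h import *
print(tipnow())
for a in (.1,.05,0):
    q=lid(.132,0,a,.009);q[0]+=.011; print(round(a,2),end=' ');plan(q,0)"
```

```text
(array([0.0211, 0.0002, 0.0903]), array([ 1.8, -0.4,  2.4]), 8.95)
0.1 [-0.007, 0.005, 0.028] [0.002, 0.002, -0.002] tcp [ 0.582 -0.116  0.259]
0.05 [-0.013, 0.005, 0.071] [0.002, 0.002, -0.002] tcp [ 0.582 -0.116  0.253]
0 [-0.017, 0.005, 0.115] [0.002, 0.002, -0.002] tcp [ 0.581 -0.116  0.246]
```

Request:
step_arm(motion=[0,0,0.03,0,0,0,0,0,0.06,0,0,0,0,0,0.085,0,0,0,0,0,0.1,0,0,0])

```text
clock: 9.35
ee_pos: [0.5836, -0.1156, 0.2485]
ee_rot: [0.999, -0.055, -0.002, 0.001]
force: [-1.4, 0.1, 2.0]
gripper_width: 0.0001
gripper_force: 1.0
```

Request:
step_arm(motion=[0,0,0.01,0,0,0,0,0,0.02,0,0,0])

```text
clock: 9.55
ee_pos: [0.5836, -0.1156, 0.2462]
ee_rot: [0.999, -0.055, -0.002, 0.001]
force: [-10.1, 2.7, 25.5]
gripper_width: -0.0003
gripper_force: 12.9
```

The lid is on its seat: the tip is at z 73 mm with 25 N of reaction. I retreat and check.

Request:
step_arm(motion=[0,0,-0.03,0,0,0,0,0,-0.3,0,0,0,0,0,-0.6,0,0,0,-0.3,0,-0.9,0,0,0,-0.6,0,-1,0,0,0,-1,0,-1,0,0,0,-1,0,-1,0,0,0,-1,0,-1,0,0,0])

```text
clock: 10.35
ee_pos: [0.433, -0.0984, 0.3975]
ee_rot: [0.998, -0.055, -0.001, 0.002]
force: [0.6, 0.4, 0.2]
gripper_width: 0.0001
gripper_force: 0.0
```

```bash
python3 -c "
from h import *
print(tipnow())
a=optics.camera('scene')[90:240,150:320,::-1];b=optics.camera('wrist')[:300,:,::-1]
cv2.imwrite('pics/end.png',np.hstack([cv2.resize(a,(400,353)),cv2.resize(b,(400,353))]))"
```

```text
(array([-0.1301,  0.0012,  0.2245]), array([0.6, 0.4, 0.2]), 10.35)
```

View pics/end.png

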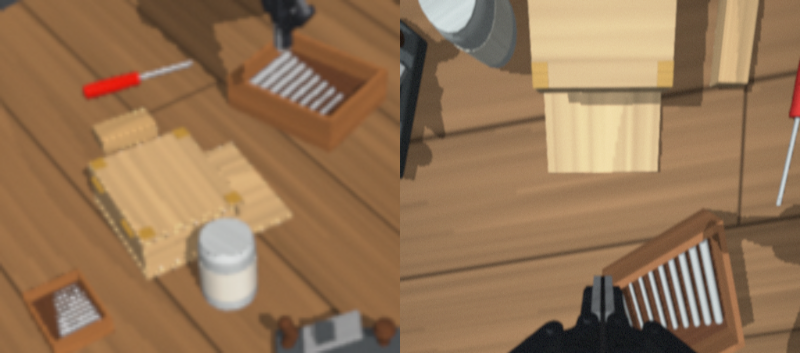

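The lid lies flat on the chest (scene view, around (160,185)), the other things have not moved, and the arm is clear.

```bash
python3 -c "
from cell import ticket
print(ticket.finish_job())"
```

```text
the job is handed in; nothing more can be done
None
```

The till is pushed fully home and the lid is shut; nothing else was touched, and the job was handed in about 10.5 s into the 48 s allowed.

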